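# Index and lock the wood lathe's spindle

## Task

Turn the lathe's handwheel by its rim until its red mark comes round to the yellow pointer, then stand the black-knobbed index pin in the brass guide on top of the headstock. The mark is only a rough guide to the hole, so ease the wheel gently to and fro until the pin drops fully home, then lean lightly on the wheel rim to feel that the pin holds the spindle, and let go. Do not force the pin, keep off the finished bowl, and leave the other loose things where they are.

Things in the scene. Friction and masses are not known exactly. Their poses are not given: they have to be found in the camera images.
- lathe: Small grey wood lathe bolted to the bench, 690 mm long; origin on the bench under the pin guide. Its spindle axis is level, along the lathe's y axis, 165 mm above the bench; handwheel end at -y, bed and bowl at +y. Headstock: a box x -75 to +75, y -32 to +130 mm, top 226 mm above the bench; a motor under 115 mm tall sits on its -x side (y +35 to +155 mm).
- hub (a point): Centre of the handwheel, on the spindle axis, midway through its thickness. The handwheel is a plain solid aluminium disc, 120 mm across and 16 mm thick, standing upright, flat faces square to the axis; 35 mm of free room between it and the headstock (only a 32 mm shaft and the pointer). It turns both ways on a stiff drive (friction 0.3 N m, 5 N at the rim) and stays where it is left.
- mark (a point): Red mark on the handwheel: a 3 mm line across the rim and 16 mm down the outer face (not the 11 fine dark lines). This point is on the rim, 60 mm from the axis, at the edge next to the headstock, 8 mm from the wheel's mid-plane. It starts about 43 to 100 degrees from the pointer, back over the top of the wheel, towards the robot's side.
- pointer_tip (a point): Tip of the yellow pointer, a fixed tab on the headstock's end wall, 60 degrees from the top of the wheel on the side away from the robot (+x). The tip is 65 mm from the spindle axis, 5 mm off the rim's edge by the headstock; the tab fills the room between wheel and headstock there. The mark is only a rough guide: the hole comes under the guide up to 6 mm of rim travel before or after.
- guide (a point): Centre of the mouth of the vertical hole (10.8 mm wide, 24 mm deep, 2.5 mm chamfer) in the brass guide, a 40 mm square boss standing 7 mm above the headstock; 68 mm above the spindle axis, 75 mm along it from the hub. Below turns the spindle's index ring, radius 40 mm, with 12 radial holes 11 mm wide, 30 degrees apart; one is under the guide when the mark is about at the pointer.
- pin: Loose index pin, 90 g: steel shank 10 mm wide, 40 mm long, plain flat foot; collar 24 mm wide, 5 mm thick; black knob 20 mm wide, 27 mm tall (72 mm in all). Origin at the foot's centre, z up to the knob. Starts upright in the rack, collar on its top. In the guide it stands about 12 mm proud on a land of the index ring and falls home by its own weight when a hole comes under it.
- pin_collar (a point): Centre of the underside of the pin's collar, on the pin's axis 40 mm above its foot. It comes to guide when the pin is home.
- rack: Wooden rack block on the bench, 150 x 46 x 46 mm, long along its x axis, origin under its centre, fixed. Three 12 mm holes in a row along x, at -50, 0 and +50 mm; the pin stands in one of 0 and +50, the spur centre in the other.
- spindle: The turning part: handwheel, index ring and bowl together; origin on the spindle axis below the pin guide. Its y axis is the spindle axis. Once the pin is home the wheel keeps about 3 mm of play at the rim each way, then stops against the pin.
- bowl: Finished turned wooden bowl on a chuck at the far side of the headstock (lathe y from +160 to +220 mm), 176 mm in diameter; turns with the spindle. Must not be touched. Origin on the spindle axis below the guide.
- spur: Bystander: steel spur centre, 66 mm tall with a bright pointed 28 mm head, standing in the rack in the hole next to the pin, 50 mm away. Origin at its foot.
- oil: Bystander: bottle of finishing oil, 60 mm wide, 150 mm tall. Origin under its centre.
- brush: Bystander: bench brush lying flat. Origin under its middle.
- faceplate: Bystander: steel faceplate, 90 mm in diameter, 32 mm tall. Origin under its centre.
- caliper: Bystander: steel slide caliper, 160 mm, lying flat. Origin under its middle.

How it is judged:
On the way, in this order (a step that is already met when the one before it is completed fails the run):
1. the red mark is brought to the pointer (within about 8 mm along the rim) and the wheel is at rest, before the pin is in the guide (distance between mark and pointer_tip below 0.0095 m and angular speed of spindle below 0.1 rad/s and horizontal distance between pin and guide above 0.05 m), for 0.2 s.
2. the pin's foot has entered the guide (horizontal distance between pin and guide below 0.003 m and z of pin in the frame of guide below -0.006 m).
3. the pin is fully home and the gripper leans on the wheel so that it bears lightly against the pin (at least 3 N felt by the pin) (horizontal distance between pin_collar and guide below 0.003 m and z of pin_collar in the frame of guide below 0.0025 m and contact force between pin and spindle above 3 N and contact force between the fingers and spindle above 1 N), for 0.15 s.
At the end, for the whole second after the job is handed in: The pin stands fully home in the guide (collar within 2.5 mm of the boss, within 3 mm of centre) in the index hole that belongs to the mark, the mark is at the pointer to within about 11 mm along the rim (the next line is 31 mm away), and wheel and pin are at rest and let go (horizontal distance between pin_collar and guide below 0.003 m and z of pin_collar in the frame of guide below 0.0025 m and distance between mark and pointer_tip below 0.0125 m and angular speed of spindle below 0.05 rad/s and linear speed of pin below 0.02 m/s); the robot touches nothing.
It fails at once if the pin is forced against the index ring, or the wheel forced against the pin, with more than 40 N (contact force between pin and spindle above 40 N).
It fails at once if the finished bowl is touched (contact force between any of the fingers, the arm and bowl above 0.5 N).
It fails at once if another loose tool is knocked away (moved more than 30 mm) (distance of any of spur, oil, brush, faceplate, caliper from where it was at the start of the episode above 0.03 m).
It also fails if it takes over 72 s, if anything falls off the work surface, if the arm or the gripper's body presses on something with over 40 N, if the wrist force passes 120 N, or if a joint passes its speed limit or range.

## Robot

A 6-joint arm with a two-finger parallel gripper is mounted at the origin on the work surface. World frame = base frame: x ahead of the robot, y to its left, z up, the work surface at z = 0. Lengths are in m, angles in rad, forces in N, time in s.
With the tool pointing down it reaches from about 0.35 to 0.85 m from the base axis. Payload 8.1 kg.
Tool frame: the origin (TCP) lies at the very end of the fingers, on their centre line; the grasp point (between the pads) lies 19 mm behind it; z points along the fingers, y is the line along which they close (so a half turn about z gives the same grasp; the last joint's range is limited). The gripper opens to 93 mm and grips with 3 to 60 N. Pads are 15 mm wide; open, the fingers measure 128 mm over their backs; the gripper's body (75 mm by 188 mm) begins 65 mm behind the grasp point.
Start: joints at [1.048, 0.13, 1.488, -0, 1.523, -0.085], TCP at [0.254, 0.543, 0.219] pointing down, gripper open.
Joint ranges: [-2.96, 2.96], [-0.89, 2.26], [0.02, 2.5], [-1.34, 4.48], [0, 2.73], [-2.66, 2.66]. Speed limits (rad/s): [2.39, 2.39, 2.79, 3.14, 3.14, 3.14].

## Interface

Orientations are given as a rotation vector (axis times angle).
In Python, from plant import monitor, eyes, ticket gives the robot as it stands.
- The arm moves only by the tool arm_command, never from a script. Its argument "deltas" is a list that holds one entry, the list of rows, each a list of 6 numbers: the shift along the world's x, y, z in cm, then the turn, a rotation vector about the world's x, y, z in degrees. In form: [[[tx, ty, tz, rx, ry, rz], ...]]. A call has 1 to 12 rows; each row shifts and turns the commanded pose from where the row before left it; what a row does not reach is not made up. A row lasts 1/12 s, in which the tool goes at most 41.7 mm and 7.16 degrees, less where a joint would pass 70% of its speed; a pose out of reach is approached as far as the arm can. A call is refused whole if a number of a shift passes 4.17 or a number of a turn 7.16, either way. A call with a gripper value outside its range is refused whole. "gripper" is the opening, from -1 (shut) to 1 (fully open), set as the call begins (left out, the last holds). The fingers move at their own pace and stop on an object; "squeeze" is the grip in N (left out, the last holds). Time passes only in rows, so rows that do not move let the fingers close. It gives the time, the measured TCP pose, the force, the opening and the grip force at its end, in the units of the state.
- monitor.read_state(): the state, without advancing time (a new reading comes with each control period).
- eyes.read_camera(name): name is "side" or "top"; returns the picture (400x640x3 uint8, blue, green, red); there is no depth.
- eyes.camera_model(name): a dict with "fx", "fy", "cx", "cy" (pixels), "rvec" (rotation vector, rad) and "tvec" (3), from world to camera coordinates, as OpenCV has them. Camera axes: x right, y down, z forward; pixel columns grow to the right and rows downward; lengths in m; the calibration is good to about 2 mm. A picture is of the moment at which its call begins. camera_model takes no time and is no camera call.
- ticket.close_job(): hands the job in; it is judged then, once.
The state is a dict: "t": time; "q": joint angles; "dq": joint speeds; "joint_torque": joint torques, N m; "tool_pos": TCP position; "orientation": TCP orientation; "force": force on the tool from outside, world axes, zero at the start; "wrist_torque": the same for the moment, N m; "opening": finger opening in m; "gripper_force": force on a finger pad.
Only numpy, scipy, OpenCV 4.12 (cv2) and the standard library are available. Lean on these libraries where they do the work, as an engineer would, in place of code of your own. Each camera call takes 0.05 s, during which the arm holds its last target. There are 200 camera calls.

## Working session

There is one attempt and no reset: what is moved stays moved. The work goes in short steps, Python scripts to look and compute and a tool call to move; the robot and the scene stay as the last step left them, time stands still between calls to the robot, and variables do not carry over. Pictures are saved under pics/ and viewed, at most 10 in all, crops included, and the job is handed in when it is done.

Besides the shell and the picture viewer there is one more tool, called after "Emit:" as name(argument=value, ...) on one line, values as JSON. arm_command: Moves the arm, as the interface text tells. Its arguments: {"type":"object","properties":{"deltas":{"type":"array"},"gripper":{"type":"number"},"squeeze":{"type":"number"}},"required":["deltas"]}

```bash
mkdir -p pics; ls; cat > h.py <<'E'
import numpy as np, cv2
from plant import monitor, eyes, ticket
def cam(n):
    m=eyes.camera_model(n); K=np.array([[m['fx'],0,m['cx']],[0,m['fy'],m['cy']],[0,0,1.]])
    R=cv2.Rodrigues(np.array(m['rvec'],float))[0]; t=np.array(m['tvec'],float).ravel(); return K,R,t
def ray(n,uv):
    K,R,t=cam(n); d=R.T@np.linalg.inv(K)@np.array([uv[0],uv[1],1.]); return -R.T@t,d
def onz(n,uv,z):
    c,d=ray(n,uv); return c+d*(z-c[2])/d[2]
def tri(u1,u2,n1='side',n2='top'):
    c1,d1=ray(n1,u1);c2,d2=ray(n2,u2)
    d1/=np.linalg.norm(d1);d2/=np.linalg.norm(d2)
    s=np.linalg.lstsq(np.c_[d1,-d2],c2-c1,rcond=None)[0]
    p,q=c1+s[0]*d1,c2+s[1]*d2; return (p+q)/2,np.linalg.norm(p-q)
def proj(n,p):
    K,R,t=cam(n); q=K@(R@np.asarray(p,float)+t); return q[:2]/q[2]
E
python3 - <<'E'
from h import *
np.set_printoptions(precision=4,suppress=True)
for n in('side','top'):
    im=eyes.read_camera(n); cv2.imwrite(f'pics/{n}0.png',im); K,R,t=cam(n); print(n,K[0,0],-R.T@t,R[2])
print(monitor.read_state())
E
```

```text
pics
side 472.2643468794281 [-0.0285 -0.7742  0.6036] [ 0.6294  0.6074 -0.4846]
top 398.05121884978604 [ 0.3984 -0.2023  0.9177] [ 0.1889 -0.0046 -0.982 ]
{'t': 0.1, 'q': array([ 1.0476,  0.1311,  1.4892,  0.    ,  1.523 , -0.0854]), 'dq': array([-0.0006, -0.0026, -0.0026, -0.001 , -0.0001, -0.0002]), 'joint_torque': array([  0.0006, -56.134 , -49.3097,   0.077 ,   0.0291,  -0.0001]), 'tool_pos': array([0.2541, 0.543 , 0.2177]), 'orientation': array([-0.6821, -3.0661,  0.0024]), 'force': array([ 0.4178, -0.3198, -0.0837]), 'wrist_torque': array([-0.0325,  0.0072, -0.0041]), 'gripper_force': 0.0, 'opening': 0.09297802145572732}
```

View pics/side0.png

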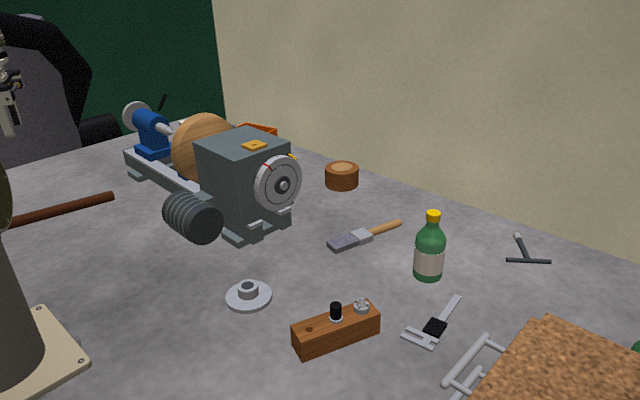

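View pics/top0.png

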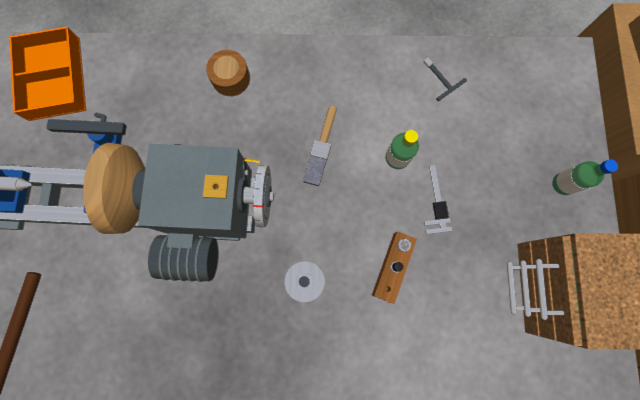

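The side view shows the headstock at about (240,180) with the brass guide at (254,145), the handwheel centred near (281,184) and the pin's black knob at (336,310). In the top view the guide is at (215,187), the wheel near (263,195), and the pin at (397,267), with the spur at (404,244).

```bash
python3 - <<'E'
from h import *
np.set_printoptions(precision=4,suppress=True)
S=cv2.imread('pics/side0.png');T=cv2.imread('pics/top0.png')
def blobs(im,lo,hi,box,name):
    x0,y0,x1,y1=box; h=cv2.cvtColor(im,cv2.COLOR_BGR2HSV)[y0:y1,x0:x1]
    m=cv2.inRange(h,lo,hi); n,_,st,c=cv2.connectedComponentsWithStats(m)
    for i in range(1,n):
        if st[i,4]>3: print(name,c[i]+[x0,y0],st[i,:4]+[x0,y0,0,0],st[i,4])
for im,bx,n in((S,(190,115,310,250),'S'),(T,(140,140,280,240),'T')):
    blobs(im,(18,120,100),(35,255,255),bx,n+' yellow')
    blobs(im,(0,150,80),(6,255,255),bx,n+' red'); blobs(im,(174,150,80),(180,255,255),bx,n+' red2')
blobs(S,(0,0,0),(180,255,45),(320,295,350,330),'S knob')
blobs(T,(0,0,0),(180,255,45),(385,255,410,280),'T knob')
a=cv2.resize(S[115:235,215:315],None,fx=4,fy=4,interpolation=cv2.INTER_CUBIC)
b=cv2.resize(T[145:245,185:285],None,fx=4,fy=4,interpolation=cv2.INTER_CUBIC)
c=np.zeros((480,800,3),np.uint8);c[:480,:400]=a;c[:400,400:]=b;cv2.imwrite('pics/z0.png',c)
for z in(.226,.233): print('guide top',onz('top',(215,187),z),'side',onz('side',(254,145),z))
E
```

```text
S yellow [253.9402 145.0054] [242 140  25  12] 184
S yellow [291.9167 156.    ] [288 153   9   7] 24
S red [265. 164.] [263 163   5   3] 7
T yellow [250.9091 160.1136] [244 158  16   5] 44
T yellow [215.0538 186.1135] [203 175  25  23] 502
T red [256.6923 205.7692] [253 205  10   2] 13
S knob [335.1389 310.4278] [330 302  11  18] 180
T knob [394.0625 266.5625] [393 263   4   8] 16
T knob [400.5714 265.2857] [399 263   3   6] 7
guide top [ 0.5544 -0.0163  0.226 ] side [ 0.5619 -0.0108  0.226 ]
guide top [ 0.5528 -0.0182  0.233 ] side [ 0.551  -0.0249  0.233 ]
```

View pics/z0.png

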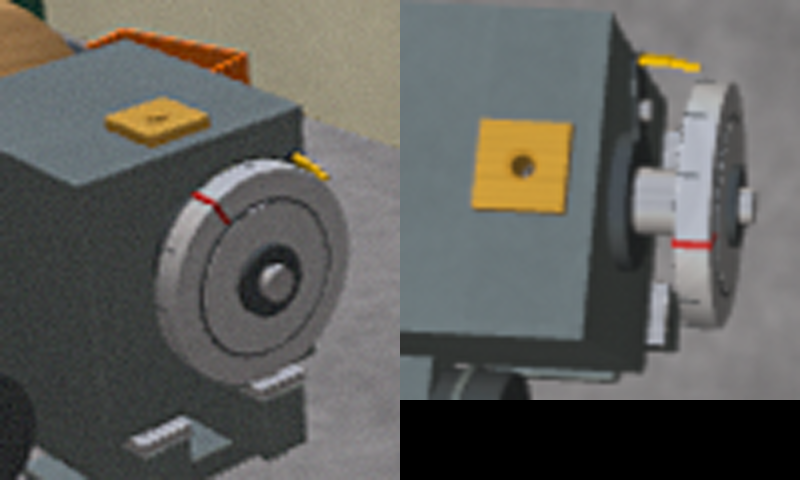

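```bash
python3 - <<'E'
from h import *
np.set_printoptions(precision=4,suppress=True)
g,e=tri((254.4,144.6),(215.6,186.4));print('guide',g,e, onz('top',(215.6,186.4),.233))
b,e=tri((283.7,185.5),(273.1,195.7));print('bolt',b,e)
m,e=tri((263.8,163.3),(253.3,205.8));print('mark',m,e)
p,e=tri((296.7,159.2),(259.5,162));print('ptr',p,e)
S=cv2.imread('pics/side0.png');T=cv2.imread('pics/top0.png')
h=cv2.cvtColor(T,cv2.COLOR_BGR2HSV); print(h[258:277,388:408,2]); 
# wood rack mask in top; brown
for n,im,bx in(('top',T,(360,225,425,310)),):
    x0,y0,x1,y1=bx; hh=cv2.cvtColor(im,cv2.COLOR_BGR2HSV)[y0:y1,x0:x1]
    mk=cv2.inRange(hh,(5,90,60),(20,255,255)); mk=cv2.morphologyEx(mk,cv2.MORPH_CLOSE,np.ones((9,9)))
    c=max(cv2.findContours(mk,0,2)[0],key=cv2.contourArea); print(cv2.boxPoints(cv2.minAreaRect(c))+[x0,y0])
    for q in cv2.boxPoints(cv2.minAreaRect(c))+[x0,y0]: print(onz('top',q,.046))
for q in [(389,289.5),(404,243.5)]: print('holes',onz('top',q,.046))
a=cv2.resize(T[225:310,360:430],None,fx=6,fy=6,interpolation=cv2.INTER_CUBIC);s=cv2.resize(S[285:365,285:390],None,fx=3.5,fy=3.5,interpolation=cv2.INTER_CUBIC)
c=np.zeros((510,420+s.shape[1],3),np.uint8);c[:,:420]=a;c[:s.shape[0],420:]=s;cv2.imwrite('pics/rack.png',c);print(c.shape)
E
```

```text
guide [ 0.5552 -0.0193  0.2311] 0.0021131012854596906 [ 0.5539 -0.0192  0.233 ]
bolt [ 0.551  -0.1124  0.1659] 0.0015445973618210956
mark [ 0.5234 -0.0849  0.2173] 0.0022999502862259876
ptr [ 0.6099 -0.0901  0.1989] 0.002138822430717352
[[136 135 131 134 138 140 138 134 140 145 146 147 153 156 156 151 150 153
  153 151]
 [138 134 133 136 138 140 137 135 143 146 146 149 154 156 154 149 151 153
  152 151]
 [135 134 134 137 139 138 134 139 146 148 148 152 156 157 152 150 152 153
  151 150]
 [136 133 135 138 140 139 131 143 147 147 144 149 155 158 151 151 152 152
  151 151]
 [133 134 138 139 145 150 155 101  87  72  55  65 107 149 149 152 153 152
  151 152]
 [133 134 134 130 141  94  58  39  50  51  46  44  47  73 119 152 154 151
  150 152]
 [134 135 135 123 122  45  17  40  52  51  49  46  44  45  89 148 154 152
  151 152]
 [134 137 141 144  73  17  27  54  55  52  49  46  46  44  57 107 150 151
  152 152]
 [135 135 139 172  73  17  33  57  55  53  50  47  47  44  54 104 151 150
  152 149]
 [136 135 131 148  68  15  29  59  55  53  51  47  46  43  57 108 151 151
  152 142]
 [138 140 142
[... 319 characters left out ...]
39 138]
 [139 138 133 139 142 140 126 144 160 162 155 147 150 155 152 150 152 148
  139 138]
 [139 135 133 141 143 143 144 153 159 156 149 149 152 153 151 150 152 143
  139 139]
 [140 133 135 142 143 144 148 154 157 151 147 150 153 152 150 152 153 140
  140 140]
 [137 132 138 143 142 144 150 157 156 148 146 151 153 151 151 154 152 142
  141 141]
 [136 133 140 142 143 146 154 157 154 146 147 152 153 152 151 154 149 144
  143 143]]
[[371.1922 295.6074]
 [394.7321 230.032 ]
 [417.4461 238.1858]
 [393.9062 303.7612]]
[ 0.3601 -0.3141  0.046 ]
[ 0.501  -0.3683  0.046 ]
[ 0.4834 -0.4177  0.046 ]
[ 0.3435 -0.3621  0.046 ]
holes [ 0.3731 -0.3524  0.046 ]
holes [ 0.4715 -0.3878  0.046 ]
(510, 788, 3)
```

View pics/rack.png

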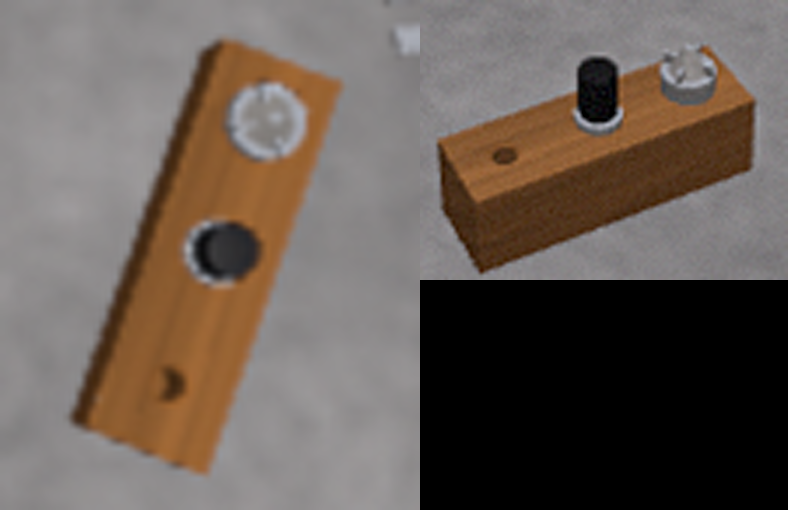

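The views agree with the given sizes: mark radius 59.6 mm, pointer radius 67 mm at 59.6°, hub at about (0.552, -0.094, 0.165). The rack crop shows the pin in the middle hole with its knob top at about (398.6,266.7), and the spur in the far hole. The mark is 28.6° back from the top, so the wheel needs about +89° about y. I'll do this as two pinch strokes on the rim.

Emit:
arm_command(deltas=[[[1,-3.3,1.2,0,0,1.9],[1,-3.3,1.2,0,0,1.9],[1,-3.3,1.2,0,0,1.9],[1,-3.3,1.2,0,0,1.9],[1,-3.3,1.2,0,0,1.9],[1,-3.3,1.2,0,0,1.9],[1,-3.3,1.2,0,0,1.9],[1,-3.3,1.2,0,0,1.9],[1,-3.3,1.2,0,0,1.9],[1,-3.3,1.2,0,0,1.9],[1,-3.3,1.2,0,0,1.9],[1,-3.3,1.2,0,0,1.9]]], gripper=-0.22, squeeze=12)

```text
t: 1.1
tool_pos: [0.3742, 0.1458, 0.363]
orientation: [-0.06, -3.141, -0.0]
force: [1.2, 1.2, 0.1]
opening: 0.0363
gripper_force: 0.0
```

Emit:
arm_command(deltas=[[[0.63,-2,-0.6,-0.13,-3.33,0],[0.63,-2,-0.6,-0.13,-3.33,0],[0.63,-2,-0.6,-0.13,-3.33,0],[0.63,-2,-0.6,-0.13,-3.33,0],[0.63,-2,-0.6,-0.13,-3.33,0],[0.63,-2,-0.6,-0.13,-3.33,0],[0.63,-2,-0.6,-0.13,-3.33,0],[0.63,-2,-0.6,-0.13,-3.33,0],[0.63,-2,-0.6,-0.13,-3.33,0],[0.63,-2,-0.6,-0.13,-3.33,0],[0.63,-2,-0.6,-0.13,-3.33,0],[0.63,-2,-0.6,-0.13,-3.33,0]]])

```text
t: 2.1
tool_pos: [0.489, -0.1004, 0.2957]
orientation: [0.048, 2.477, -0.011]
force: [0.8, 0.2, 0.2]
opening: 0.0365
gripper_force: 0.0
```

Emit:
arm_command(deltas=[[[0,0,0,0,0,0],[0,0,0,0,0,0]]])

```text
t: 2.27
tool_pos: [0.4875, -0.1003, 0.2941]
orientation: [0.053, 2.482, -0.009]
force: [-0.0, 0.4, 0.1]
opening: 0.0361
gripper_force: 0.0
```

```bash
cat >> h.py <<'E'
from scipy.spatial.transform import Rotation as Ro
np.set_printoptions(precision=4,suppress=True)
G=np.array([.5545,-.0193,.233]); yaw=np.radians(-2.15)
LX=np.array([np.cos(yaw),np.sin(yaw),0]);LY=np.array([-np.sin(yaw),np.cos(yaw),0]);Z=np.array([0,0,1.])
H=G-.075*LY; H[2]=.165
def wheelpose(th,r):
    a=np.radians(th); u=np.sin(a)*LX+np.cos(a)*Z
    y=LY; z=-u; x=np.cross(y,z); return H+r*u,Ro.from_matrix(np.c_[x,y,z])
def delta(P,R):
    s=monitor.read_state(); R0=Ro.from_rotvec(s['orientation']); 
    alt=R*Ro.from_euler('z',180,degrees=True)
    d=min([(X*R0.inv()).as_rotvec(degrees=True) for X in(R,alt)],key=np.linalg.norm)
    print('pos',s['tool_pos'],'d cm',(P-s['tool_pos'])*100,'rot',d,'F',s['force'],'q',s['q'])
E
python3 -c "
from h import *
delta(*wheelpose(-40,.16))
delta(*wheelpose(-40,.04))"
```

```text
pos [ 0.4875 -0.1003  0.2941] d cm [-3.8566  0.9875 -0.6489] rot [-0.4433 -2.2433  0.1464] F [-0.0232  0.4426  0.0762] q [-0.536  -0.8917  2.275   0.3251  1.1817 -2.0989]
pos [ 0.4875 -0.1003  0.2941] d cm [ 3.8514  0.6981 -9.8415] rot [-0.4433 -2.2433  0.1464] F [-0.0232  0.4426  0.0762] q [-0.536  -0.8917  2.275   0.3251  1.1817 -2.0989]
```

```bash
python3 -c "
from h import *
delta(*wheelpose(-20,.11))
delta(*wheelpose(-20,.04))"
```

```text
pos [ 0.4875 -0.1003  0.2941] d cm [ 2.6611  0.7428 -2.569 ] rot [ 0.3366 17.7414  0.2073] F [-0.0232  0.4426  0.0762] q [-0.536  -0.8917  2.275   0.3251  1.1817 -2.0989]
pos [ 0.4875 -0.1003  0.2941] d cm [ 5.0536  0.653  -9.1469] rot [ 0.3366 17.7414  0.2073] F [-0.0232  0.4426  0.0762] q [-0.536  -0.8917  2.275   0.3251  1.1817 -2.0989]
```

Emit:
arm_command(deltas=[[[0.53,0.15,0,0.07,3.55,0.04],[0.53,0.15,0,0.07,3.55,0.04],[0.53,0.15,-0.2,0.07,3.55,0.04],[0.53,0.15,-0.4,0.07,3.55,0.04],[0.54,0.15,-0.5,0.06,3.55,0.04],[0,0,-0.6,0,0,0],[0,0,-0.4,0,0,0],[0,0,0,0,0,0],[0,0,0,0,0,0]]])

```text
t: 3.02
tool_pos: [0.5145, -0.0911, 0.2748]
orientation: [0.046, 2.788, -0.009]
force: [0.2, 0.3, 0.7]
opening: 0.0363
gripper_force: 0.0
```

```bash
python3 -c "
from h import *
delta(*wheelpose(-20,.11))
delta(*wheelpose(-20,.041))"
```

```text
pos [ 0.5145 -0.0911  0.2748] d cm [-0.0373 -0.1688 -0.6434] rot [ 0.033   0.2151 -0.2435] F [0.1908 0.3347 0.6817] q [-0.3523 -0.4667  1.9603  0.1119  1.3131 -1.9001]
pos [ 0.5145 -0.0911  0.2748] d cm [ 2.321  -0.2574 -7.1273] rot [ 0.033   0.2151 -0.2435] F [0.1908 0.3347 0.6817] q [-0.3523 -0.4667  1.9603  0.1119  1.3131 -1.9001]
```

Emit:
arm_command(deltas=[[[0,-0.17,-0.6,0,0,0],[0.29,-0.01,-0.8,0,0,0],[0.29,-0.01,-0.8,0,0,0],[0.29,-0.01,-0.8,0,0,0],[0.29,-0.01,-0.8,0,0,0],[0.29,-0.01,-0.8,0,0,0],[0.29,-0.01,-0.8,0,0,0],[0.29,-0.02,-0.8,0,0,0],[0.29,-0.01,-0.9,0,0,0],[0,0,0,0,0,0]]])

```text
t: 3.85
tool_pos: [0.5376, -0.0939, 0.201]
orientation: [0.047, 2.793, -0.007]
force: [0.3, 0.4, -0.2]
opening: 0.0361
gripper_force: 0.0
```

Emit:
arm_command(deltas=[[[0,0,0,0,0,0],[0,0,0,0,0,0],[0,0,0,0,0,0],[0,0,0,0,0,0],[0,0,0,0,0,0],[0,0,0,0,0,0]]], gripper=-1, squeeze=20)

```text
t: 4.35
tool_pos: [0.5387, -0.0913, 0.2045]
orientation: [0.045, 2.788, -0.002]
force: [0.3, 14.2, 0.9]
opening: 0.0158
gripper_force: 20.0
```

```bash
python3 -c "
from h import *
delta(*wheelpose(-20,.041))
for a in range(-15,26,5): print(a,(wheelpose(a,.041)[0]-wheelpose(a-5,.041)[0])*100)"
```

```text
pos [ 0.5387 -0.0913  0.2045] d cm [-0.103  -0.2419 -0.0964] rot [-0.2427  0.2257 -0.3369] F [ 0.3381 14.2005  0.8953] q [-0.3368 -0.3668  2.0145  0.1178  1.1598 -1.9041]
-15 [ 0.3409 -0.0128  0.1076]
-10 [ 0.349  -0.0131  0.0774]
-5 [ 0.3544 -0.0133  0.0467]
0 [ 0.3571 -0.0134  0.0156]
5 [ 0.3571 -0.0134 -0.0156]
10 [ 0.3544 -0.0133 -0.0467]
15 [ 0.349  -0.0131 -0.0774]
20 [ 0.3409 -0.0128 -0.1076]
25 [ 0.3302 -0.0124 -0.1369]
```

Emit:
arm_command(deltas=[[[0,0.24,0,0,0,0],[0.34,-0.01,0.11,0.19,5,0],[0.35,-0.01,0.08,0.19,5,0],[0.35,-0.01,0.05,0.19,5,0],[0.36,-0.01,0.02,0.19,5,0],[0.36,-0.01,-0.02,0.19,5,0],[0.35,-0.01,-0.05,0.19,5,0],[0.35,-0.01,-0.08,0.19,5,0],[0.34,-0.01,-0.11,0.19,5,0],[0.33,-0.01,-0.14,0.19,5,0],[0,0,0,0,0,0],[0,0,0,0,0,0]]])

```text
t: 5.35
tool_pos: [0.5683, -0.0925, 0.1968]
orientation: [-0.046, -2.697, -0.016]
force: [-6.8, -0.0, -22.7]
opening: 0.0159
gripper_force: 20.0
```

```bash
sed -i 's/^H=G.*/H=G-.075*LY; H[2]=.165; H[1]+=.0024/' h.py; cat >> h.py <<'E'
def mark(save=None):
    out={}
    for n,bx in(('side',(215,115,315,235)),('top',(235,150,280,245))):
        im=eyes.read_camera(n); x0,y0,x1,y1=bx; h=cv2.cvtColor(im,cv2.COLOR_BGR2HSV)[y0:y1,x0:x1]
        m=cv2.inRange(h,(0,130,60),(7,255,255))|cv2.inRange(h,(173,130,60),(180,255,255))
        k,_,st,c=cv2.connectedComponentsWithStats(m)
        if k>1:
            i=1+np.argmax(st[1:,4]); out[n]=c[i]+[x0,y0]; print(n,out[n],st[i]+[x0,y0,0,0,0])
        if save: cv2.imwrite(f'pics/{save}_{n}.png',im)
    # angle hypotheses: mark mid of rim
    if len(out)==2:
        p,e=tri(out['side'],out['top']); d=p-H; print('mark',p,e,'angle',np.degrees(np.arctan2(d@LX,d[2])),'r',np.hypot(d@LX,d[2]))
E
python3 -c "
from h import *
delta(*wheelpose(25,.041))
mark('s1')"
```

```text
pos [ 0.5683 -0.0925  0.1968] d cm [0.0681 0.005  0.5401] rot [-0.2485 -0.4517 -0.1576] F [ -6.7619  -0.0156 -22.6514] q [-0.205   0.5325  1.1054 -0.0743  1.9421 -1.7535]
side [284.  161.5] [284 160   1   4   4]
top [257.75  180.625] [254 180  10   2  16]
mark [ 0.5729 -0.0896  0.2058] 0.0034144845289766712 angle 27.328743850339656 r 0.04592923414584163
```

Emit:
arm_command(deltas=[[[0,0,0,0,0,0],[0,0,0,0,0,0],[0,0,0,0,0,0],[0,0,0,0,0,0]]], gripper=-0.22)

```text
t: 5.78
tool_pos: [0.5704, -0.093, 0.2043]
orientation: [-0.046, -2.711, -0.013]
force: [1.2, -0.6, 0.2]
opening: 0.0348
gripper_force: 0.0
```

```bash
cat >> h.py <<'E'
from scipy.optimize import brentq
def rim(n,uv):
    c,d=ray(n,uv); d=d/np.linalg.norm(d)
    f=lambda s:np.hypot((c+s*d-H)@LX,(c+s*d-H)[2])-.06
    s0=(H-c)@d; ss=np.linspace(s0-.12,s0,60); v=[f(s) for s in ss]
    for a,b,x,y in zip(ss,ss[1:],v,v[1:]):
        if x*y<0:
            p=c+brentq(f,a,b)*d; q=p-H; print('rim',n,p,'angle',round(np.degrees(np.arctan2(q@LX,q[2])),1),'y off',q@LY); return
E
python3 -c "
from h import *
delta(*wheelpose(25,.041))
mark('s2')
rim('top',(257.75,180.6));rim('top',(256.7,205.8));rim('side',(263.8,163.3));rim('top',(253.3,205.8))
a=cv2.imread('pics/s2_side.png')[100:240,200:320];b=cv2.imread('pics/s2_top.png')[140:260,190:310]
c=np.zeros((480,800,3),np.uint8);c[:467,:400]=cv2.resize(a,(400,467),interpolation=2);c[:400,400:]=cv2.resize(b,(400,400),interpolation=2);cv2.imwrite('pics/z2.png',c)"
```

```text
pos [ 0.5704 -0.093   0.2043] d cm [-0.1383  0.0469 -0.2187] rot [-0.1106  0.3298 -0.1637] F [ 1.2369 -0.5967  0.1983] q [-0.2052  0.5202  1.104  -0.074   1.9419 -1.7537]
side [284.3 159.2] [284 156   2   8  10]
top [259.3333 180.9333] [255 180  10   3  15]
mark [ 0.5706 -0.0937  0.2129] 0.0033890742602972986 angle 21.571008497347066 r 0.051525974363310134
rim top [ 0.5674 -0.0913  0.2229] angle 15.2 y off 0.0011293301717313594
rim top [ 0.5225 -0.0902  0.2174] angle -29.2 y off 0.0005095532485933856
rim side [ 0.5235 -0.0865  0.2179] angle -28.2 y off 0.004238991499486554
rim top [ 0.5225 -0.0842  0.2173] angle -29.4 y off 0.006591453550739187
```

View pics/z2.png

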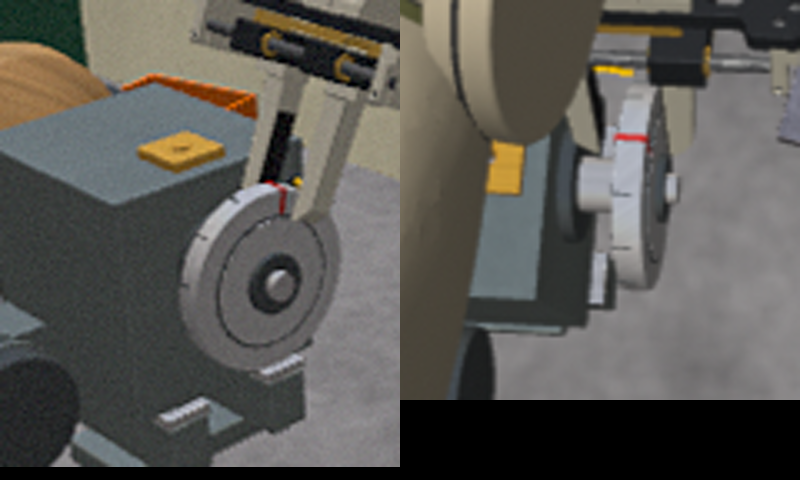

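The wheel followed the grip: the red mark is at about side (284,159) and top (259,181), or 15° past the top. The fingers straddle the rim with room to spare, so I'll slide back along the rim for a second stroke.

Emit:
arm_command(deltas=[[[-0.34,0.02,0.1,-0.19,-5,0],[-0.36,0.02,0.09,-0.19,-5,0],[-0.36,0.02,0.06,-0.19,-5,0],[-0.37,0.02,0.03,-0.19,-5,0],[-0.37,0.02,0,-0.19,-5,0],[-0.37,0.02,-0.04,-0.19,-5,0],[-0.37,0.02,-0.08,-0.19,-5,0],[-0.36,0.02,-0.1,-0.19,-5,0],[-0.35,0.02,-0.12,-0.19,-5,0],[0,0,0,0,0,0],[0,0,0,0,0,0]]])

```text
t: 6.8
tool_pos: [0.5358, -0.0909, 0.202]
orientation: [0.048, 2.79, -0.009]
force: [0.6, -0.1, 0.2]
opening: 0.0364
gripper_force: 0.0
```

```bash
python3 -c "
from h import *
delta(*wheelpose(-20,.041))"
```

```text
pos [ 0.5358 -0.0909  0.202 ] d cm [ 0.1862 -0.0385  0.151 ] rot [ 0.0395  0.1182 -0.1696] F [ 0.6114 -0.0531  0.2207] q [-0.3329 -0.374   2.0241  0.1101  1.1568 -1.8965]
```

Emit:
arm_command(deltas=[[[0.15,0,0.1,0,0,0],[0,0,0,0,0,0],[0,0,0,0,0,0],[0,0,0,0,0,0],[0,0,0,0,0,0],[0,0,0,0,0,0]]], gripper=-1, squeeze=20)

```text
t: 7.3
tool_pos: [0.5399, -0.0913, 0.2039]
orientation: [0.047, 2.787, -0.01]
force: [5.5, -1.8, 1.2]
opening: 0.0157
gripper_force: 20.0
```

Emit:
arm_command(deltas=[[[0.34,-0.01,0.11,0.19,5,0],[0.35,-0.01,0.08,0.19,5,0],[0.35,-0.01,0.05,0.19,5,0],[0.36,-0.01,0.02,0.19,5,0],[0.36,-0.01,-0.02,0.19,5,0],[0.35,-0.01,-0.05,0.19,5,0],[0.35,-0.01,-0.08,0.19,5,0],[0.34,-0.01,-0.11,0.19,5,0],[0.3,-0.01,-0.14,0.19,4.6,0],[0,0,0,0,0,0],[0,0,0,0,0,0],[0,0,0,0,0,0]]])

```text
t: 8.3
tool_pos: [0.5681, -0.0925, 0.1966]
orientation: [-0.047, -2.706, -0.014]
force: [-2.5, -5.2, -16.9]
opening: 0.0162
gripper_force: 20.0
```

Emit:
arm_command(deltas=[[[0,0,0,0,0,0],[0,0,0,0,0,0],[0,0,0,0,0,0],[0,0,0,0,0,0]]], gripper=-0.22)

```text
t: 8.63
tool_pos: [0.5699, -0.0917, 0.2023]
orientation: [-0.046, -2.715, -0.014]
force: [-0.6, -0.2, -0.1]
opening: 0.0348
gripper_force: 0.0
```

```bash
python3 -c "
from h import *
delta(*wheelpose(25,.041))
mark('s3')
a=cv2.imread('pics/s3_side.png')[120:230,220:320];b=cv2.imread('pics/s3_top.png')[145:245,220:320]
c=np.zeros((440,800,3),np.uint8);c[:440,:400]=cv2.resize(a,(400,440),interpolation=2);c[:400,400:]=cv2.resize(b,(400,400),interpolation=2);cv2.imwrite('pics/z3.png',c)"
```

```text
pos [ 0.5699 -0.0917  0.2023] d cm [-0.0926 -0.083  -0.0139] rot [-0.1521  0.6092 -0.1801] F [-0.5718 -0.2478 -0.098 ] q [-0.2043  0.5143  1.1141 -0.0718  1.9331 -1.7525]
side [294.3333 167.3333] [294 167   2   2   3]
top [267. 171.] [267 168   1   7   7]
mark [ 0.5935 -0.1021  0.1895] 0.0020639782802689194 angle 59.87249348377383 r 0.048740574743680896
```

View pics/z3.png

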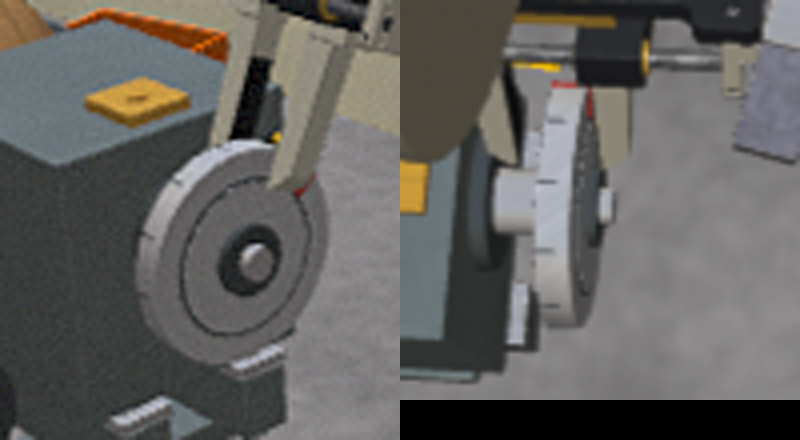

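The mark is beside the pointer: face part of the line at top (267,171) and side (294,167), about 60°. The wheel is at rest and released. Next I'll back out radially and locate the pin.

Emit:
arm_command(deltas=[[[0,-0.05,0,0,0,0],[0.35,0,0.75,0,0,0],[0.42,0,0.9,0,0,0],[0.42,0,0.9,0,0,0],[0.42,0,0.9,0,0,0],[0.42,0,0.9,0,0,0],[0.42,0,0.9,0,0,0],[0.42,0,0.9,0,-4,0],[0.42,0,0.9,0,-5,0],[0,0,0.9,0,-5,0],[0,0,0.9,0,-5,0],[0,0,0,0,-5,0]]])

```text
t: 9.73
tool_pos: [0.604, -0.0926, 0.294]
orientation: [0.047, 3.14, 0.025]
force: [-0.4, 0.2, 1.9]
opening: 0.0362
gripper_force: 0.0
```

```bash
cat >> h.py <<'E'
def down(P,ydeg):
    a=np.radians(ydeg); y=np.array([np.cos(a),np.sin(a),0]); z=-Z; return np.array(P,float),Ro.from_matrix(np.c_[np.cross(y,z),y,z])
E
python3 -c "
from h import *
S=cv2.imread('pics/side0.png')
print('knob top',onz('top',(398.6,266.7),.078),'tri',tri((335.1,310.4),(397.6,266.9)))
print('side top',onz('side',(334.8,304),.078))
print('spur',onz('top',(404.5,244.5),.066),'hole',onz('top',(389,289.3),.046))
print('oil',onz('top',(411,137),.15))
p,e=tri((335.1,310.4),(397.6,266.9))
delta(*down([p[0],p[1],.20],70)); 
mark('s4')"
```

```text
knob top [ 0.4205 -0.3681  0.078 ] tri (array([ 0.4206, -0.3686,  0.0658]), np.float64(0.0005713763603257492))
side top [ 0.422  -0.3672  0.078 ]
spur [ 0.4677 -0.3845  0.066 ] hole [ 0.3735 -0.3524  0.046 ]
oil [ 0.6785 -0.387   0.15  ]
pos [ 0.604  -0.0926  0.294 ] d cm [-18.3345 -27.6042  -9.4003] rot [ -0.8782   0.2178 -18.2734] F [-0.3691  0.2137  1.9111] q [-0.2456  0.143   1.3385  0.0156  1.6626 -1.7848]
side [295.9 165.4] [294 163   5   6  10]
top [265.5 168. ] [261 166   7   8  14]
mark [ 0.5995 -0.0998  0.1911] 0.0005801560738916237 angle 61.5323749814355 r 0.054660871648170746
```

Emit:
arm_command(deltas=[[[-1.53,-2.3,-0.5,-0.07,0.02,-1.52],[-1.53,-2.3,-0.5,-0.07,0.02,-1.52],[-1.53,-2.3,-0.5,-0.07,0.02,-1.52],[-1.53,-2.3,-0.5,-0.07,0.02,-1.52],[-1.53,-2.3,-0.5,-0.07,0.02,-1.52],[-1.53,-2.3,-0.8,-0.07,0.02,-1.52],[-1.53,-2.3,-1.1,-0.07,0.02,-1.52],[-1.53,-2.3,-1.3,-0.07,0.02,-1.52],[-1.53,-2.3,-1.4,-0.07,0.02,-1.52],[-1.53,-2.3,-1.3,-0.07,0.02,-1.52],[-1.53,-2.3,-0.8,-0.07,0.02,-1.52],[-1.5,-2.3,-0.7,-0.1,0,-1.5]]], gripper=0)

```text
t: 10.83
tool_pos: [0.4184, -0.3694, 0.1902]
orientation: [-0.544, -3.082, -0.007]
force: [0.8, -0.6, -0.3]
opening: 0.0463
gripper_force: 0.0
```

Emit:
arm_command(deltas=[[[0,0,-1.5,0,0,0],[0,0,-2,0,0,0],[0,0,-1.5,0,0,0],[0,0,0,0,0,0],[0,0,0,0,0,0]]])

```text
t: 11.25
tool_pos: [0.419, -0.3681, 0.1403]
orientation: [-0.542, -3.082, -0.008]
force: [-0.4, -0.6, -0.7]
opening: 0.0467
gripper_force: 0.0
```

```bash
python3 -c "
from h import *
delta(*down([.4206,-.3684,.054],70))"
```

```text
pos [ 0.419  -0.3681  0.1403] d cm [ 0.158  -0.0301 -8.6347] rot [-0.404  -0.6407 -0.0441] F [-0.441  -0.6066 -0.6658] q [-0.8105  0.0801  1.6868 -0.0033  1.3875 -2.0324]
```

Emit:
arm_command(deltas=[[[0.15,-0.03,-1,-0.4,-0.64,0],[0,0,-1.4,0,0,0],[0,0,-1.4,0,0,0],[0,0,-1.4,0,0,0],[0,0,-1.2,0,0,0],[0,0,-0.8,0,0,0],[0,0,-0.6,0,0,0],[0,0,-0.4,0,0,0],[0,0,-0.4,0,0,0],[0,0,0,0,0,0],[0,0,0,0,0,0]]])

```text
t: 12.17
tool_pos: [0.4208, -0.3688, 0.0553]
orientation: [0.544, 3.091, -0.003]
force: [-0.1, 0.4, 0.1]
opening: 0.0466
gripper_force: 0.0
```

Emit:
arm_command(deltas=[[[0,0,0,0,0,0],[0,0,0,0,0,0],[0,0,0,0,0,0],[0,0,0,0,0,0],[0,0,0,0,0,0],[0,0,0,0,0,0],[0,0,0,0,0,0]]], gripper=-1, squeeze=12)

```text
t: 12.75
tool_pos: [0.4209, -0.3686, 0.0552]
orientation: [0.544, 3.09, -0.003]
force: [0.4, 1.8, 2.4]
opening: 0.0196
gripper_force: 12.0
```

```bash
python3 -c "
from h import *
delta(*down([.4206,-.3684,.054],70))"
```

```text
pos [ 0.4209 -0.3686  0.0552] d cm [-0.0279  0.015  -0.1218] rot [ 0.1423  0.1868 -0.0409] F [0.4317 1.8416 2.4032] q [-0.8113  0.1577  1.7677  0.0007  1.2121 -2.034 ]
```

Emit:
arm_command(deltas=[[[0,0,0.5,0,0,0],[0,0,1,0,0,0],[0,0,2,0,0,0],[0,0,2.5,0,0,0],[0,0,2.5,0,0,0],[0,0,2.5,0,0,0],[0,0,1,0,0,0],[0,0,0,0,0,0]]])

```text
t: 13.42
tool_pos: [0.4221, -0.3704, 0.1791]
orientation: [0.543, 3.086, -0.01]
force: [-0.2, 0.4, -0.7]
opening: 0.0194
gripper_force: 12.0
```

Emit:
arm_command(deltas=[[[0.6,1.6,1.4,0,0,0],[1.1,2.9,1.4,0,0,0],[1.1,2.9,1.4,0,0,0],[1.1,2.9,1.4,0,0,0],[1.1,2.9,1.4,0,0,0],[1.1,2.9,1.2,0,0,0],[1.1,2.9,1.2,0,0,0],[1.1,2.9,1.2,0,0,0],[1.1,2.9,1.2,0,0,0],[1.1,2.9,1.2,0,0,0],[1.1,2.9,1,0,0,0],[1,2.5,0.5,0,0,0]]])

```text
t: 14.42
tool_pos: [0.5471, -0.0357, 0.3196]
orientation: [0.543, 3.091, -0.003]
force: [-0.4, -0.6, -0.7]
opening: 0.0195
gripper_force: 12.0
```

Emit:
arm_command(deltas=[[[0.6,1.7,-0.2,0,0,0],[0.2,0.5,-0.2,0,0,0],[0,0,0,0,0,0],[0,0,0,0,0,0]]])

```text
t: 14.75
tool_pos: [0.554, -0.016, 0.3142]
orientation: [0.544, 3.094, -0.004]
force: [-1.4, 0.3, 0.1]
opening: 0.0196
gripper_force: 12.0
```

```bash
python3 -c "
from h import *
delta(*down([.5545,-.0175,.300],70))
im=eyes.read_camera('side');cv2.imwrite('pics/s5.png',im); s=monitor.read_state(); print(s['opening'])
p=s['tool_pos']; 
for dz in(-.0092,-.0492): print(proj('side',p+[0,0,dz]))
print(tri((295.9,165.4),(265.5,168)))
cv2.imwrite('pics/z5.png',cv2.resize(im[90:170,210:310],None,fx=7,fy=7,interpolation=cv2.INTER_CUBIC))"
```

```text
pos [ 0.554  -0.016   0.3142] d cm [ 0.0478 -0.1455 -1.4196] rot [ 0.1612  0.003  -0.0595] F [-1.4105  0.3114  0.112 ] q [-0.1196 -0.0135  1.4653 -0.0028  1.6893 -1.3427]
0.019715550214629604
[249.355  110.6072]
[251.1746 129.1207]
(array([ 0.5995, -0.0998,  0.1911]), np.float64(0.0005801560738916237))
```

View pics/z5.png

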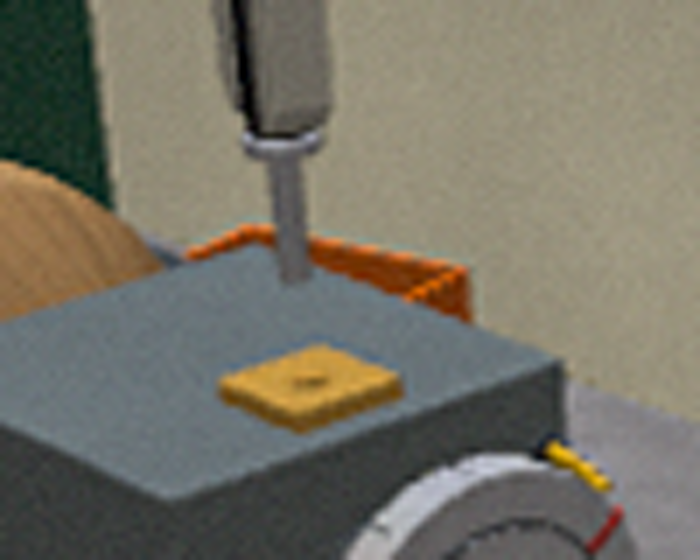

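The crop shows the shank's foot at about side (251.9,129.7), with the guide hole at (254.0,144.1). The red mark is right at the yellow pointer. The camera is off by about (+0.7,+0.4) px against the known pin point, so I'll correct the guide for that.

```bash
python3 -c "
from h import *
for b in((0,0),(.7,.35),(.7,.6),(.7,0)): print(b,onz('side',(254.0-b[0],144.1-b[1]),.233))
print(proj('side',[.5545,-.0173,.233]),proj('side',[.5545,-.0193,.233]),proj('side',[.5565,-.0173,.233]))"
```

```text
(0, 0) [ 0.5543 -0.0209  0.233 ]
(0.7, 0.35) [ 0.5546 -0.0182  0.233 ]
(0.7, 0.6) [ 0.5555 -0.0171  0.233 ]
(0.7, 0) [ 0.5533 -0.0198  0.233 ]
[252.9875 143.6642] [253.5905 143.8889] [253.7137 143.3968]
```

Emit:
arm_command(deltas=[[[0.07,-0.14,-0.8,0,0,0],[0,0,-0.8,0,0,0],[0,0,-0.6,0,0,0],[0,0,-0.4,0,0,0],[0,0,-0.3,0,0,0],[0,0,-0.2,0,0,0],[0,0,-0.1,0,0,0],[0,0,0,0,0,0]]], squeeze=8)

```text
t: 15.47
tool_pos: [0.5554, -0.017, 0.2839]
orientation: [0.544, 3.091, -0.003]
force: [-0.5, -1.0, -1.6]
opening: 0.0197
gripper_force: 8.0
```

Emit:
arm_command(deltas=[[[0,0,-0.2,0,0,0],[0,0,-0.2,0,0,0],[0,0,-0.2,0,0,0],[0,0,0,0,0,0]]])

```text
t: 15.8
tool_pos: [0.5552, -0.017, 0.2775]
orientation: [0.544, 3.091, -0.003]
force: [-0.4, 0.3, -1.5]
opening: 0.0201
gripper_force: 8.0
```

Emit:
arm_command(deltas=[[[0,0,-0.3,0,0,0],[0,0,-0.3,0,0,0],[0,0,-0.3,0,0,0],[0,0,-0.3,0,0,0],[0,0,0,0,0,0]]])

```text
t: 16.22
tool_pos: [0.555, -0.017, 0.2649]
orientation: [0.544, 3.092, -0.003]
force: [-0.0, 0.1, -1.4]
opening: 0.0198
gripper_force: 8.0
```

Emit:
arm_command(deltas=[[[0,0,-0.3,0,0,0],[0,0,-0.3,0,0,0],[0,0,-0.2,0,0,0],[0,0,0,0,0,0],[0,0,0,0,0,0]]])

```text
t: 16.63
tool_pos: [0.5553, -0.017, 0.2577]
orientation: [0.544, 3.091, -0.003]
force: [-0.2, 0.1, -1.2]
opening: 0.0196
gripper_force: 8.0
```

Emit:
arm_command(deltas=[[[0,0,0,0,0,0],[0,0,0,0,0,0],[0,0,0,0,0,0],[0,0,0,0,0,0],[0,0,0,0,0,0]]], gripper=-0.1)

```text
t: 17.05
tool_pos: [0.5555, -0.017, 0.2582]
orientation: [0.544, 3.09, -0.003]
force: [0.2, -0.2, -0.5]
opening: 0.0414
gripper_force: 0.0
```

Emit:
arm_command(deltas=[[[0,0,0.5,0,0,0],[0,0,1,0,0,0],[0,0,1.5,0,0,0],[0,0,1.5,0,0,0],[0,0,1.5,0,0,0],[0,0,1,0,0,0],[0,0,0,0,0,0]]])

```text
t: 17.63
tool_pos: [0.5566, -0.0172, 0.3318]
orientation: [0.543, 3.086, -0.003]
force: [0.6, 0.1, -0.3]
opening: 0.0419
gripper_force: 0.0
```

```bash
cat >> h.py <<'E'
def pin():
    im=eyes.read_camera('side'); x0,y0,x1,y1=238,100,272,150
    h=cv2.cvtColor(im,cv2.COLOR_BGR2HSV)[y0:y1,x0:x1]; m=cv2.inRange(h,(0,0,0),(180,255,50))
    k,_,st,c=cv2.connectedComponentsWithStats(m)
    for i in range(1,k):
        if st[i,4]>20: print('knob',c[i]+[x0,y0],st[i]+[x0,y0,0,0,0])
    g=np.array([.555,-.017,.233])
    for pr in(0,.012): print('expect knob centre',proj('side',g+[0,0,pr+.0185])+[.7,.35],'top',proj('side',g+[0,0,pr+.032])+[.7,.35])
    return im
E
python3 -c "
from h import *
im=pin();cv2.imwrite('pics/s6.png',im)
delta(*wheelpose(-20,.11))
cv2.imwrite('pics/z6.png',cv2.resize(im[90:190,210:310],None,fx=5,fy=5,interpolation=cv2.INTER_CUBIC))"
```

```text
knob [251.4087 130.3391] [247 124  10  14 115]
expect knob centre [252.9768 135.7079] top [252.3823 129.6263]
expect knob centre [252.4487 130.306 ] top [251.8472 124.1526]
pos [ 0.5562 -0.0171  0.3299] d cm [-4.2095 -7.3312 -6.1529] rot [ -3.7371 -19.3294  17.6432] F [ 0.5013  0.1905 -0.1184] q [-0.1214 -0.0128  1.4365 -0.0022  1.7114 -1.3441]
```

View pics/z6.png

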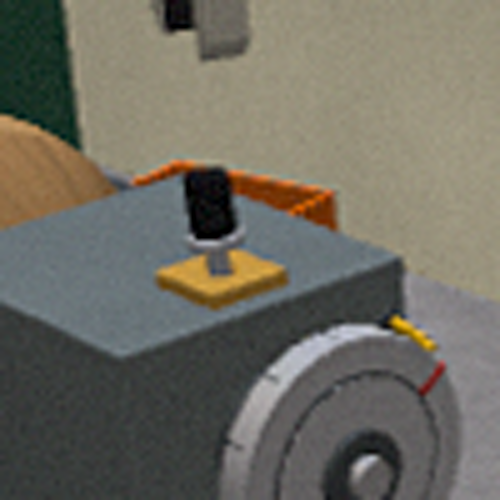

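The pin stands about 12 mm proud in the guide (knob centre at side (251,130)), so it rests on a land as expected. Now I'll go back to the rim to ease the wheel.

Emit:
arm_command(deltas=[[[-0.5,-0.9,0,-0.45,-2.4,2.2],[-0.53,-0.93,0,-0.47,-2.4,2.2],[-0.53,-0.93,0,-0.47,-2.4,2.2],[-0.53,-0.92,0,-0.47,-2.4,2.2],[-0.53,-0.92,0,-0.47,-2.4,2.2],[-0.53,-0.92,0,-0.47,-2.4,2.2],[-0.53,-0.92,-0.5,-0.47,-2.4,2.2],[-0.53,-0.9,-1,-0.47,-2.5,2.2],[0,0,-1.5,0,0,0],[0,0,-1.5,0,0,0],[0,0,-1,0,0,0],[0,0,0,0,0,0]]], gripper=-0.22)

```text
t: 18.68
tool_pos: [0.5117, -0.09, 0.2691]
orientation: [0.054, 2.801, -0.008]
force: [-0.2, -0.7, -1.5]
opening: 0.0365
gripper_force: 0.0
```

```bash
python3 -c "
from h import *
delta(*wheelpose(-20,.11))
delta(*wheelpose(-20,.041))"
```

```text
pos [ 0.5117 -0.09    0.2691] d cm [ 0.2364 -0.0466 -0.0698] rot [-0.0532 -0.5018  0.0699] F [-0.2235 -0.719  -1.4827] q [-0.3475 -0.4619  1.9643  0.1056  1.3154 -1.8895]
pos [ 0.5117 -0.09    0.2691] d cm [ 2.5947 -0.1351 -6.5537] rot [-0.0532 -0.5018  0.0699] F [-0.2235 -0.719  -1.4827] q [-0.3475 -0.4619  1.9643  0.1056  1.3154 -1.8895]
```

Emit:
arm_command(deltas=[[[0.24,-0.05,0,0,-0.5,0],[0.29,-0.01,-0.8,0,0,0],[0.29,-0.01,-0.8,0,0,0],[0.29,-0.01,-0.8,0,0,0],[0.29,-0.01,-0.8,0,0,0],[0.29,-0.01,-0.8,0,0,0],[0.29,-0.01,-0.8,0,0,0],[0.29,-0.01,-0.8,0,0,0],[0.29,-0.01,-0.8,0,0,0],[0,0,0,0,0,0],[0,0,0,0,0,0]]])

```text
t: 19.6
tool_pos: [0.5386, -0.0916, 0.2081]
orientation: [0.054, 2.788, -0.01]
force: [0.5, -1.1, 0.2]
opening: 0.0363
gripper_force: 0.0
```

Emit:
arm_command(deltas=[[[0,0,0,0,0,0],[0,0,0,0,0,0],[0,0,0,0,0,0],[0,0,0,0,0,0],[0,0,0,0,0,0],[0,0,0,0,0,0]]], gripper=-1, squeeze=12)

```text
t: 20.1
tool_pos: [0.5392, -0.0913, 0.2097]
orientation: [0.053, 2.786, -0.01]
force: [-1.4, 4.4, 3.4]
opening: 0.0155
gripper_force: 12.0
```

```bash
python3 -c "
from h import *
delta(*wheelpose(-20,.041))
pin();print(tri((295.9,165.4),(265.5,168)))"
```

```text
pos [ 0.5392 -0.0913  0.2097] d cm [-0.1537 -0.0019 -0.6145] rot [0.0132 0.3494 0.0435] F [-1.4177  4.3581  3.4023] q [-0.3314 -0.3719  2.0095  0.1096  1.165  -1.89  ]
knob [257.9432 131.2407] [238 113  34  37 511]
expect knob centre [252.9768 135.7079] top [252.3823 129.6263]
expect knob centre [252.4487 130.306 ] top [251.8472 124.1526]
(array([ 0.5995, -0.0998,  0.1911]), np.float64(0.0005801560738916237))
```

Emit:
arm_command(deltas=[[[0.08,0,0.02,0.04,1,0],[0.08,0,0.02,0.04,1,0],[0.08,0,0.02,0.04,1,0],[0.08,0,0.02,0.04,1,0],[0,0,0,0,0,0]]], squeeze=10)

```text
t: 20.57
tool_pos: [0.5421, -0.0914, 0.2103]
orientation: [0.054, 2.859, -0.008]
force: [-6.3, 4.6, 7.9]
opening: 0.0156
gripper_force: 10.0
```

```bash
python3 -c "
from h import *
delta(*wheelpose(-20,.041))
im=pin();cv2.imwrite('pics/s7.png',im);mark()
cv2.imwrite('pics/z7.png',cv2.resize(im[90:190,210:310],None,fx=5,fy=5,interpolation=cv2.INTER_CUBIC))"
```

```text
pos [ 0.5421 -0.0914  0.2103] d cm [-0.4385  0.012  -0.6751] rot [-0.1353 -3.8123  0.036 ] F [-6.2791  4.6254  7.8808] q [-0.3125 -0.2893  1.9282  0.08    1.2313 -1.8616]
knob [256.1431 129.1451] [238 114  34  36 510]
expect knob centre [252.9768 135.7079] top [252.3823 129.6263]
expect knob centre [252.4487 130.306 ] top [251.8472 124.1526]
side [296.4286 166.1429] [294 164   5   5   7]
top [267.  169.5] [267 166   1   8   8]
mark [ 0.597 -0.103  0.191] 0.0005881425226920775 angle 60.38411499961272 r 0.052626592868201184
```

View pics/z7.png

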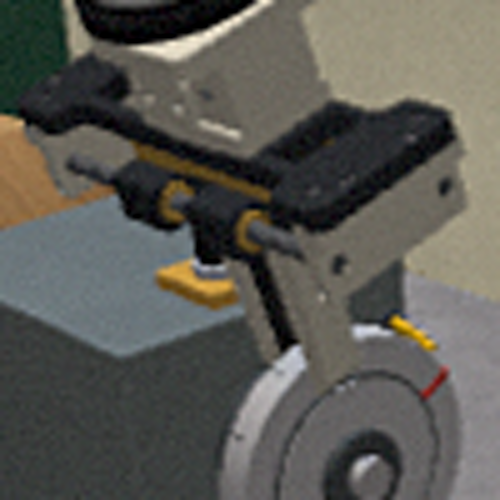

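The view shows the gripper in front of the knob, with a bright patch at about side (252,143) just on the boss. The collar looks seated; the red mark is at (298,165) by the pointer. I'll check the patch width numerically.

```bash
python3 -c "
import cv2,numpy as np
for f in('s6','s7'):
    h=cv2.cvtColor(cv2.imread(f'pics/{f}.png'),cv2.COLOR_BGR2HSV)
    print(f);
    for y in range(136,149): print(y,' '.join('%3d/%3d'%(s,v) for s,v in zip(h[y,244:263,1],h[y,244:263,2])))"
```

```text
s6
136  33/117  39/123  36/122  30/110  27/ 56  85/  9   0/  0 139/ 11 255/  2 255/  2   0/  0   0/  0  18/ 69  20/141  10/147  38/126  31/123  27/124  41/124
137  31/122  31/124  32/129  20/150  13/155  36/ 14   0/  0   0/  0   0/  0 209/ 11  46/ 67  23/124  18/174  12/131  12/105  27/115  36/127  31/117  39/124
138  36/120  32/119  31/114  13/116   8/133  16/159  15/171  20/177  13/173   8/152  12/130  11/117   9/114  11/ 91  22/ 92  40/129  31/123  29/123  36/126
139  30/118  40/127  36/121  26/106  16/ 94  12/107  13/118  13/120   4/119   7/116   5/ 96  17/ 92   9/ 85   8/101  71/129  62/132  51/125  45/124  32/127
140  32/120  43/118  42/127  41/117  45/ 97  42/ 86   6/ 86  60/106  15/ 87  14/ 89  12/ 84 106/127 169/201 161/195 139/184  87/155  23/122  65/125  48/123
141  43/120  58/118  65/130  29/116  72/142 109/162 153/188  94/119  14/ 89   3/ 90  11/ 89  91/118 164/201 179/210 176/203 164/198 142/187  87/150  33/122
142  26/118  68/136 100/155 161/195 162/202 163/202 172/197 103/114  29/ 87   5/ 94  23/ 89  54/104 155/166 173/204 171/204 172/202 177/205 169/196 153/192
143 1
[... 2261 characters left out ...]
/111  15/116  10/ 98  30/ 94  32/ 97  33/109  40/103   0/ 42  93/ 22  60/ 17
145 173/183 171/203 168/217 169/214 166/200 116/138  33/ 93  26/ 98  43/ 95  42/ 98  16/ 94  53/111  66/108  17/ 91  33/ 99  33/101  41/ 74   0/  7 170/ 21
146 173/118 177/134 167/169 166/203 165/220 166/206 160/198 169/195 154/192 160/198 168/196 163/193 127/149  12/ 88  24/ 94  38/102  36/ 93 255/  5 136/ 15
147 203/102 184/101 184/112 187/134 180/167 167/209 165/226 171/221 170/219 173/212 173/220 174/210 147/158  50/123  27/ 95  29/104  35/ 96  23/ 44 106/ 12
148  62/107 177/105 231/ 97 199/104 166/115 180/129 177/150 168/184 168/193 170/176 175/162 180/133 165/111  66/109  18/ 97  36/ 99  36/105  41/ 94 204/  5
```

The collar has dropped about 5 px onto the boss, so the pin is home. Now I'll lean lightly on the rim.

Emit:
arm_command(deltas=[[[0.08,0,0.02,0.04,1,0],[0.08,0,0.02,0.04,1,0],[0.08,0,0.02,0.04,1,0],[0,0,0,0,0,0],[0,0,0,0,0,0]]], squeeze=12)

```text
t: 21.13
tool_pos: [0.5443, -0.0915, 0.2107]
orientation: [0.056, 2.91, -0.007]
force: [-5.2, 4.3, 6.6]
opening: 0.016
gripper_force: 12.0
```

```bash
python3 -c "
from h import *
s=monitor.read_state(); d=s['tool_pos']-H; x=d@LX; print('theta',np.degrees(np.arctan2(x,d[2])),'r',np.hypot(x,d[2]),s['force'],s['wrist_torque']); mark()"
```

```text
theta -9.155062223158255 r 0.04632856760926387 [-5.1806  4.3473  6.5811] [0.711  0.7887 0.142 ]
side [297.  167.5] [295 165   5   6  10]
top [264.6 166.4] [259 165   9   7  15]
mark [ 0.6048 -0.0969  0.1834] 0.00033453028865378337 angle 70.91079120330797 r 0.05639437989670159
```

Emit:
arm_command(deltas=[[[0.08,0,0.02,0.04,1,0],[0.08,0,0.01,0.04,1,0],[0.08,0,0.01,0.04,1,0],[0,0,0,0,0,0],[0,0,0,0,0,0]]])

```text
t: 21.65
tool_pos: [0.5457, -0.0916, 0.2107]
orientation: [0.057, 2.965, -0.005]
force: [-9.1, 3.6, 7.7]
opening: 0.0157
gripper_force: 12.0
```

```bash
python3 -c "
from h import *
s=monitor.read_state(); d=s['tool_pos']-H; x=d@LX; print('theta',np.degrees(np.arctan2(x,d[2])),'r',np.hypot(x,d[2]),s['force'],s['wrist_torque']); mark('s8')
h=cv2.cvtColor(cv2.imread('pics/s8_side.png'),cv2.COLOR_BGR2HSV)
for y in range(140,148): print(y,' '.join('%3d/%3d'%(s,v) for s,v in zip(h[y,244:260,1],h[y,244:260,2])))"
```

```text
theta -7.485715807033727 r 0.046047462366881314 [-9.0844  3.6272  7.7103] [0.6948 1.6752 0.0422]
side [297.3333 167.5   ] [295 165   5   6   6]
140  33/115  38/122  39/124  40/129  30/109   0/  0  64/ 12 128/ 14  81/ 22  98/ 13  94/ 19  59/ 13 255/  4  15/ 52   8/102  40/ 96
141  48/123  59/126  67/126  32/128  31/133  42/ 73 102/  5   0/  0  77/ 10 255/  6 106/ 12   0/  0 182/ 14  23/111  18/181  47/108
142  29/123  67/141 100/164 132/201  60/178  34/119  81/ 22   0/  0 255/  3   0/  0  16/ 16  18/ 56  23/131  21/184  16/141   9/ 84
143 153/203 164/205 173/203 168/199  66/142  33/145  16/162  16/141  23/142  19/158  15/174  16/144  19/133  26/120   8/ 93  62/ 98
144 179/217 170/214 170/211 179/207 142/172  54/100  32/119  19/108  18/111  14/109  21/123  28/108  47/ 98  20/ 89 140/158 157/183
145 175/185 173/205 167/217 167/218 169/201 119/142   6/ 83  61/ 88  41/ 94  48/ 96  16/ 97 104/132 129/150 165/203 170/214 159/209
146 178/119 178/132 169/172 163/207 167/221 170/205 158/200 158/197 156/195 157/200 160/193 170/203 169/204 169/223 174/212 164/159
147 204/100 183/103 177/117 166/135 166/171 168/211 172/218 176/216 177/216 165/216 178/219 170/207 169/173 178/166 172/132 180/112
```

The force is rising while the wheel stops following, and the collar sits flat on the boss. I'll lean slightly more and hold.

Emit:
arm_command(deltas=[[[0.1,0,0.01,0.04,0.5,0],[0.1,0,0.01,0.04,0.5,0],[0,0,0,0,0,0],[0,0,0,0,0,0],[0,0,0,0,0,0]]])

```text
t: 22.17
tool_pos: [0.547, -0.0916, 0.2106]
orientation: [0.057, 2.984, -0.004]
force: [-13.6, 3.4, 9.3]
opening: 0.0162
gripper_force: 12.0
```

```bash
python3 -c "
from h import *
s=monitor.read_state(); d=s['tool_pos']-H; x=d@LX; print('theta',np.degrees(np.arctan2(x,d[2])),'r',np.hypot(x,d[2]),s['force'],s['wrist_torque'])"
```

```text
theta -5.8927023129807905 r 0.04583625905211387 [-13.6419   3.395    9.2786] [0.6352 2.1807 0.0409]
```

Emit:
arm_command(deltas=[[[0.05,0,0,0,0,0],[0,0,0,0,0,0],[0,0,0,0,0,0],[0,0,0,0,0,0]]])

```text
t: 22.5
tool_pos: [0.5472, -0.0917, 0.2106]
orientation: [0.058, 2.984, -0.004]
force: [-15.7, 3.3, 10.9]
opening: 0.0159
gripper_force: 12.0
```

Emit:
arm_command(deltas=[[[-0.1,0,-0.01,-0.04,-1,0],[-0.1,0,-0.01,-0.04,-1,0],[-0.1,0,-0.01,-0.04,-1,0],[-0.1,0,-0.01,-0.04,-1,0],[-0.1,0,-0.01,-0.04,-1,0],[0,0,0,0,0,0]]])

```text
t: 23.0
tool_pos: [0.5445, -0.0915, 0.2102]
orientation: [0.056, 2.889, -0.006]
force: [6.9, 2.9, -3.7]
opening: 0.0158
gripper_force: 12.0
```

```bash
python3 -c "
from h import *
s=monitor.read_state(); d=s['tool_pos']-H; x=d@LX; print('theta',np.degrees(np.arctan2(x,d[2])),'r',np.hypot(x,d[2]),s['force'],s['wrist_torque']);mark('s9')"
```

```text
theta -9.041862803322767 r 0.0457720434837775 [ 6.9157  2.9088 -3.7193] [ 0.5631 -0.9157  0.0866]
side [296.5  166.75] [295 164   4   6   8]
top [267.  169.5] [267 166   1   8   8]
mark [ 0.5975 -0.1028  0.1894] 0.0005011281470493413 angle 62.140180867357095 r 0.05219821366864916
```

Emit:
arm_command(deltas=[[[0,0,0,0,0,0],[0,0,0,0,0,0],[0,0,0,0,0,0],[0,0,0,0,0,0],[0,0,0,0,0,0]]], gripper=-0.22)

```text
t: 23.52
tool_pos: [0.5444, -0.0919, 0.2105]
orientation: [0.056, 2.892, -0.007]
force: [0.7, 0.2, -0.1]
opening: 0.0361
gripper_force: 0.0
```

Emit:
arm_command(deltas=[[[-0.1,0,0.5,0,0,0],[-0.25,0,1,0,0,0],[-0.25,0,1,0,0,0],[-0.25,0,1,0,0,0],[-0.25,0,1,0,0,0],[-0.25,0,1,0,0,0],[-0.5,-1,1.5,0,0,0],[-0.5,-2,1.5,0,0,0],[-0.5,-2,1.5,0,0,0],[-0.5,-2,1,0,0,0],[0,-1,0.5,0,0,0],[0,0,0,0,0,0]]])

```text
t: 24.52
tool_pos: [0.5112, -0.1738, 0.3276]
orientation: [0.059, 2.889, -0.009]
force: [0.2, -0.3, 0.8]
opening: 0.036
gripper_force: 0.0
```

```bash
python3 -c "
from h import *
im=pin();mark('s10')
b=cv2.imread('pics/s10_top.png')[140:240,180:280]
c=np.zeros((400,800,3),np.uint8);c[:,:400]=cv2.resize(im[110:210,220:320],(400,400),interpolation=2);c[:,400:]=cv2.resize(b,(400,400),interpolation=2);cv2.imwrite('pics/z10.png',c)"
```

```text
knob [252.2895 135.3772] [248 129  10  14 114]
expect knob centre [252.9768 135.7079] top [252.3823 129.6263]
expect knob centre [252.4487 130.306 ] top [251.8472 124.1526]
side [296.5  166.75] [295 164   4   6   8]
```

View pics/z10.png

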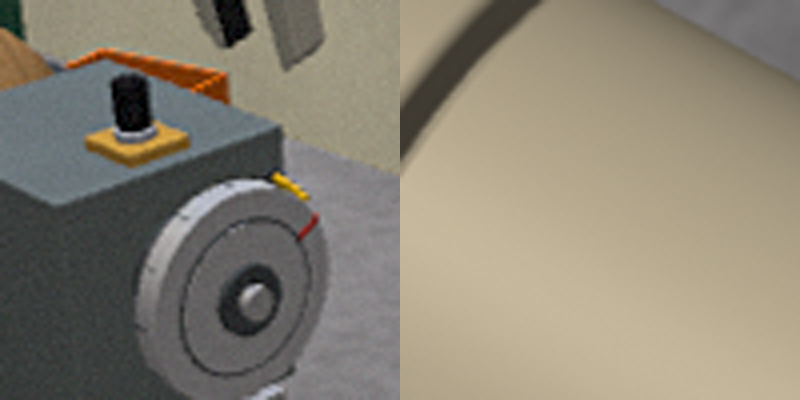

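The pin is home (knob centre 135.4 px against 135.7 expected for home) and the red mark ends at about side (298.6,163.8), just past the pointer tip at (296.5,159). One numeric check of the mark's angle on the outer face.

```bash
python3 -c "
from h import *
for uv in((298.6,163.8),(296.5,166.75),(297.4,162.7)):
    for b in((0,0),(.7,.35)):
        c,d=ray('side',np.array(uv)-b); P0=H-.008*LY; s=((P0-c)@LY)/(d@LY); q=c+s*d-H; a=np.arctan2(q@LX,q[2]); print(uv,b,'angle',np.degrees(a),'r',np.hypot(q@LX,q[2]))
for a in(56,60,64,68,72):
    u=np.sin(np.radians(a))*LX+np.cos(np.radians(a))*Z
    print(a,[proj('side',H-.008*LY+r*u)+[.7,.35] for r in(.044,.06)])
u=np.sin(np.pi/3)*LX+.5*Z; print('tip',proj('side',H+.065*u+.008*LY)+[.7,.35])"
```

```text
(298.6, 163.8) (0, 0) angle 62.21980711209611 r 0.06087037902892799
(298.6, 163.8) (0.7, 0.35) angle 60.13680047463838 r 0.05988120677287762
(296.5, 166.75) (0, 0) angle 63.58453248193586 r 0.05306691265592722
(296.5, 166.75) (0.7, 0.35) angle 61.21613301961061 r 0.052047155133672876
(297.4, 162.7) (0, 0) angle 57.72152848632175 r 0.059884637792100334
(297.4, 162.7) (0.7, 0.35) angle 55.55493631509635 r 0.059076618541103416
56 [array([293.2941, 168.2685]), array([297.7553, 162.4958])]
60 [array([293.9316, 169.1547]), array([298.6071, 163.7165])]
64 [array([294.5035, 170.11  ]), array([299.3689, 165.0284])]
68 [array([295.0075, 171.1296]), array([300.0381, 166.4249])]
72 [array([295.4417, 172.2082]), array([300.6125, 167.8987])]
tip [295.0448 159.9906]
```

Mark is at about 60–62°, right at the pointer, so I'm handing in.

```bash
python3 -c "
from plant import ticket
print(ticket.close_job())"
```

```text
the job is handed in; nothing more can be done
None
```

I handed the job in (no verdict came back): pin home in the guide, red mark within about 2 mm of the pointer, the wheel leaned against the pin at an estimated 10–15 N, and the gripper let go and clear.

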